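# Check-weigh a batch of mailers on a beam scale and put it out in the dispatch drawer

### The job

Check-weigh the mailing cartons on the bench, all together: put every one on the scale's pan while the beam is still arrested, swing the red arrest lever fully over to the far side so that the beam is free and the pan sinks, leave it so for about two seconds, then bring the lever fully back so that the beam is locked level again. After that lay all the mailers in the dispatch drawer, which must be pulled right out to its stop and is left open for the courier. Do not handle any mailer while the beam is free, and leave the other things on the bench where they are.

Things in the scene. Friction and masses are not known exactly. Their poses are not given: they have to be found in the camera images.
- mailer0: square mailing carton of brown cardboard, 110 x 40 x 40 mm, about 0.2 kg, with a blue tape band round it near one end and a white label; loose, lying on the bench at the left; origin at its centre, own x along its length (it may roll on to any side). Two or three of the four mailers are present
- mailer1: square mailing carton of brown cardboard, 110 x 40 x 40 mm, about 0.2 kg, with a green tape band round it near one end and a white label; loose, lying on the bench at the left; origin at its centre, own x along its length (it may roll on to any side). Two or three of the four mailers are present
- mailer2: square mailing carton of brown cardboard, 110 x 40 x 40 mm, about 0.2 kg, with an orange tape band round it near one end and a white label; loose, lying on the bench at the left; origin at its centre, own x along its length (it may roll on to any side). Two or three of the four mailers are present
- mailer3: square mailing carton of brown cardboard, 110 x 40 x 40 mm, about 0.2 kg, with a white tape band round it near one end and a white label; loose, lying on the bench at the left; origin at its centre, own x along its length (it may roll on to any side). Two or three of the four mailers are present
- scale: counter beam scale, fixed to the bench: blue base 340 mm long (x), 90 mm wide (y), 40 mm high, beam above it along the scale's own x, pan on the end nearer the robot (-x), brass poise on the far end. Origin on the bench under the beam's pivot; z up; own y to the left seen from the robot; the lever is on the right (-y). The pivot is 85 mm above the bench
- pan: steel load pan on the beam's near end, 140 mm (own x) by 240 mm (own y), with a rim 8 mm high; stays level as it rises and sinks. Origin on the beam below the pan's centre; the pan's floor is 35 mm above the origin, 120 mm above the bench when the beam is level. Its centre is 155 mm from the scale's origin, along the scale's -x
- beam (a joint): tilt of the beam: 0 level, positive with the pan down, stops at -0.1 and 0.1 rad (pan 15 mm low). With a full batch of mailers on the pan it tips to 0.1 when free, with an empty pan to -0.1
- arrest (a joint): angle of the arrest lever: 0 leaning fully towards the robot (scale's -x), two rubber rests lifted against the beam lock it level; 0.8 rad fully over to the far side (scale's +x), rests lowered 10 mm, beam free. In between, partly free. It stays where it is left: about 7 N at the knob moves it, 8 N when it lifts the load; pressing on the pan with over 25 N can shift it
- lever_knob (a point): centre of the red ball, 26 mm across, on the tip of the arrest lever, a 10 mm steel rod. The lever turns in a plane along the scale's x, about a pivot 105 mm from the ball that lies at scale x 0, y -140 mm, 50 mm above the bench; the ball is 147 mm above the bench at either end of the swing, 155 mm in the middle, and 41 mm to either side of the pivot
- dispatch_drawer0 (a joint): how far the dispatch drawer is out: 0 shut, 0.158 m at its stop. Slides towards the robot with about 4 N of friction, stays where it is left
- dispatch_drawer0_handle (a point): middle of the drawer's bar handle: a dark horizontal bar 11 mm thick and 120 mm long along the drawer's own y, 35 mm in front of the drawer's white front, 61 mm above the bench, 38 mm below the top of the grey cabinet (265 mm wide, 99 mm high, 230 mm deep). The drawer slides out along its own -x; orientation is the drawer's
- drawer_mid (a point): point on the drawer's inner floor (22 mm above the bench), 75 mm behind the inside of its front, midway between its sides: the middle of the part that is uncovered when the drawer is fully out (about 150 mm, own x, by 223 mm, own y). Own -x is the way the drawer slides out. Walls 6 mm thick and 55 mm high above that floor, the front about 63 mm
- tape_roll: roll of amber tape, 100 mm across, 48 mm high; bystander on the bench, origin at the centre of its underside; leave it alone
- label_roll: white label roll, 76 mm across, 60 mm high; bystander on the bench, origin at the centre of its underside; leave it alone
- mug: blue mug, 80 mm across, 90 mm high; bystander on the bench, origin at the centre of its underside; leave it alone
- jar: glass jar, 60 mm across, 90 mm high; bystander on the bench, origin at the centre of its underside; leave it alone
- stapler: red and black stapler, 130 mm long, about 55 mm high; bystander on the bench, origin at the centre of its underside; leave it alone
- small_carton: plain brown carton, 100 x 75 x 50 mm; bystander on the bench, origin at the centre of its underside; leave it alone
- tape_gun: grey and blue tape dispenser, 150 mm long, 95 mm high; bystander on the bench, origin at the centre of its underside; leave it alone
Not all that is in view belongs to the job. What is shaped like the mailer3 but yellow is not meant. Leave any yellow look-alike of the mailer0 alone.

How it is judged:
By the outcome, as a careful person would: the job done as asked, in the order asked, and still so for the second after the job is handed in, with the robot touching nothing.
Of mailer0, mailer1, mailer2, mailer3 only 2 to 3 are there at a start; the rules pass over those that are not, and their reading is None.
At some moment in a run one of mailer0, mailer1, mailer2, mailer3 may be knocked a few centimetres aside while the robot is not near it.
Once in a run the grip may slacken for a moment while it holds something.
It also fails if it takes over 210 s, if anything falls off the work surface, if the arm or the gripper's body presses on something with over 40 N, if the wrist force passes 120 N, or if a joint passes its speed limit or range.

### The arm

A 7-joint arm with a two-finger parallel gripper is mounted at the origin on the work surface. World frame = base frame: x ahead of the robot, y to its left, z up, the work surface at z = 0. Lengths are in m, angles in rad, forces in N, time in s.
With the tool pointing down it reaches from about 0.425 to 0.875 m from the base axis. Payload 4.7 kg.
Tool frame: the origin (TCP) lies between the finger pads; the fingertips stand 11 mm ahead of it and the grasp point (between the pads) lies 8 mm behind it (r.tip_reach is the distance from the TCP to the fingertips, in m); z points along the fingers, y is the line along which they close (so a half turn about z gives the same grasp; the last joint's range is limited). The gripper opens to 85 mm and grips with 20 to 120 N. Pads are 22 mm wide; open, the fingers measure 114 mm over their backs; the gripper's body (76 mm by 85 mm) begins 54 mm behind the grasp point. The pads swing forward as they close: fully open they stand 13 mm farther back than shut.
Start: joints at [1.285, 0.321, -0.07, 1.45, 0.023, 1.371, -0.057], TCP at [0.192, -0.621, 0.242] pointing down, gripper open.
Joint ranges: [-2.86, 2.86], [-0.3, 2.09], [-1.38, 1.24], [0.06, 2.45], [-1.56, 4.7], [0.09, 2.05], [-2.69, 2.69]. Speed limits (rad/s): [2.57, 2.57, 3.14, 3.14, 3.14, 3.14, 3.14].

### API

Orientations are given as a unit quaternion [w, x, y, z].
In Python, from bench import r gives the robot as it stands.
- The arm moves only by the tool servo_tool, never from a script. Its argument "increments" is one flat list of numbers, 7 for each row, row after row: the opening, from -1 (shut) to 1 (fully open), then the shift along the tool's x, y, z in mm, then the turn, a rotation vector about the tool's x, y, z in degrees. In form: [hand, dx, dy, dz, rx, ry, rz, hand, dx, dy, dz, rx, ry, rz, ...]. A call has 1 to 5 rows; each row is the pose to reach, as a shift and turn from the pose commanded when the call began, along the tool's axes at that moment; what a row does not reach only later rows make up. A row lasts 1/8 s, in which the tool goes at most 62.5 mm and 10.7 degrees, less where a joint would pass 70% of its speed; a pose out of reach is approached as far as the arm can. A call with a gripper value outside its range is refused whole. The fingers move at their own pace and stop on an object; the grip force is fixed at half the most. Time passes only in rows, so rows that repeat a pose let the fingers close. It gives the time, the measured TCP pose, the force, the opening and the grip force at its end, in the units of the state.
- r.get_state(): the state, without advancing time (a new reading comes with each control period).
- r.get_image(name): name is "scene" or "top" or "wrist"; returns the picture (480x640x3 uint8, red, green, blue); there is no depth.
- r.calibration(name): a dict with "fx", "fy", "cx", "cy" (pixels), "distortion" ([k1, k2, p1, p2, k3] as OpenCV has them; the pictures are not rectified), "R" (3x3) and "t" (3): a world point X has camera coordinates R X + t; the wrist camera has in their place "mount" (4x4, takes a point from camera to tool coordinates, whose origin is the TCP and whose axes are the flange's). Camera axes: x right, y down, z forward; pixel columns grow to the right and rows downward; lengths in m; the calibration is good to about 2 mm. A picture is of the moment at which its call begins: read the wrist's pose just before it. calibration takes no time and is no camera call.
- r.finish_job(): hands the job in; it is judged then, once.
The state is a dict: "time_s": time; "joints": joint angles; "qd": joint speeds; "joint_efforts": joint torques, N m; "eef_pos": TCP position; "ee_rot": TCP orientation; "wrist_force": force on the tool from outside, world axes, zero at the start; "torque": the same for the moment, N m; "opening": opening from 0.0 (shut) to 1.0 (fully open); "grip_force": force on a finger pad.
Only numpy, scipy, OpenCV 4.12 (cv2) and the standard library are available. Lean on these libraries where they do the work, as an engineer would, in place of code of your own. Each camera call takes 0.05 s, during which the arm holds its last target. There are 200 camera calls.

## Working session

There is one attempt and no reset: what is moved stays moved. The work goes in short steps, Python scripts to look and compute and a tool call to move; the robot and the scene stay as the last step left them, time stands still between calls to the robot, and variables do not carry over. Pictures are saved under pics/ and viewed, at most 14 in all, crops included, and the job is handed in when it is done.

Besides the shell and the picture viewer there is one more tool, called after "Call:" as name(argument=value, ...) on one line, values as JSON. servo_tool: Moves the arm, as the interface text tells. Its arguments: {"type":"object","properties":{"increments":{"type":"array","items":{"type":"number"}}},"required":["increments"]}

```bash
mkdir -p pics; ls; python3 - <<'E'
from bench import r
import cv2,numpy as np
s=r.get_state();print(s['time_s'],s['eef_pos'],s['ee_rot'],s['opening'],r.tip_reach)
for n in ['scene','top']:
    im=r.get_image(n);cv2.imwrite(f'pics/{n}0.png',im[...,::-1])
    c=r.calibration(n);print(n,{k:np.round(v,4).tolist() for k,v in c.items()})
print(np.round(r.calibration('wrist')['mount'],4))
E
```

```text
pics
0.0 [ 0.19175236 -0.62052447  0.24120865] [-9.51631274e-04  9.88783608e-01  1.49352041e-01 -1.96932692e-04] 1.0006407035581026 0.011
scene {'fx': 441.8325, 'fy': 441.8325, 'cx': 322.0976, 'cy': 241.5976, 'distortion': [-0.0918, 0.0, 0.0, 0.0, 0.0], 'R': [[-0.7728, 0.6345, -0.0139], [0.3972, 0.4663, -0.7905], [-0.4951, -0.6164, -0.6123]], 't': [0.353, -0.1339, 1.5755]}
top {'fx': 535.6619, 'fy': 535.6619, 'cx': 328.4619, 'cy': 235.6393, 'distortion': [-0.0782, 0.0, 0.0, 0.0, 0.0], 'R': [[0.0013, -0.9999, 0.0165], [-0.9921, -0.0033, -0.1252], [0.1252, -0.0162, -0.992]], 't': [0.0665, 0.515, 1.5913]}
[[-7.000e-04 -9.537e-01 -3.008e-01  7.580e-02]
 [ 1.000e+00 -4.000e-04 -1.100e-03 -3.000e-04]
 [ 9.000e-04 -3.008e-01  9.537e-01 -1.326e-01]
 [ 0.000e+00  0.000e+00  0.000e+00  1.000e+00]]
```

View pics/top0.png

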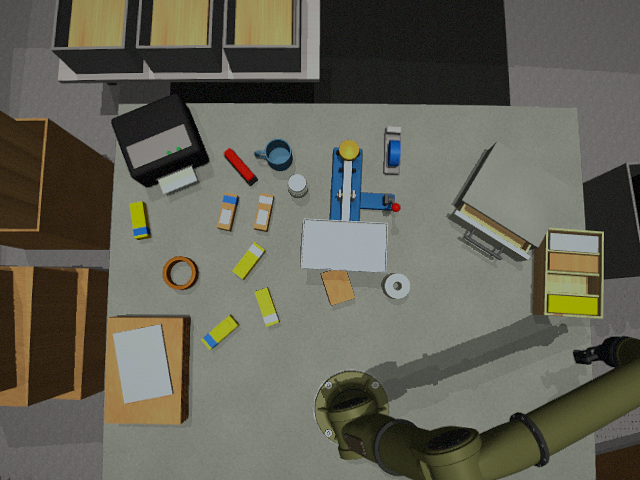

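View pics/scene0.png

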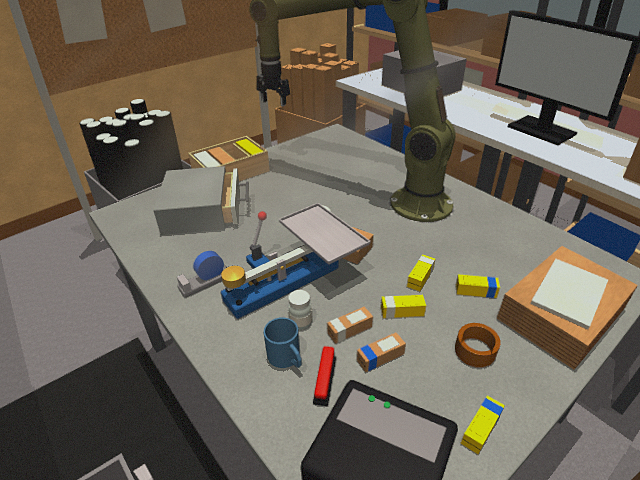

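The top view shows two brown mailers, at (228,212) with a blue band and at (263,212), plus four yellow look-alikes. The pan is at (344,245), the red knob at (396,207) and the angled drawer handle at (480,245).

```bash
cat > h.py <<'E'
from bench import r
import cv2,numpy as np
from scipy.spatial.transform import Rotation as Ro
def cam(n,st=None):
    c=r.calibration(n);K=np.array([[c['fx'],0,c['cx']],[0,c['fy'],c['cy']],[0,0,1]]);D=np.array(c['distortion'])
    if n=='wrist':
        T=np.eye(4);q=st['ee_rot'];T[:3,:3]=Ro.from_quat([q[1],q[2],q[3],q[0]]).as_matrix();T[:3,3]=st['eef_pos']
        M=np.linalg.inv(T@np.array(c['mount']));return K,D,M[:3,:3],M[:3,3]
    return K,D,np.array(c['R']),np.array(c['t'])
def ray(n,uv,st=None):
    K,D,R,t=cam(n,st);p=cv2.undistortPoints(np.array(uv,float).reshape(-1,1,2),K,D)[:,0]
    d=np.c_[p,np.ones(len(p))]@R;return -R.T@t,d
def onz(n,uv,z,st=None):
    o,d=ray(n,uv,st);return o+d*((z-o[2])/d[:,2:3])
def proj(n,X,st=None):
    K,D,R,t=cam(n,st);return cv2.projectPoints(np.array(X,float).reshape(-1,3),cv2.Rodrigues(R)[0],t,K,D)[0][:,0]
def tri(uv1,uv2,n1='top',n2='scene'):
    o1,d1=ray(n1,uv1);o2,d2=ray(n2,uv2);A=np.c_[d1[0],-d2[0]];s=np.linalg.lstsq(A,o2-o1,rcond=None)[0]
    a=o1+d1[0]*s[0];b=o2+d2[0]*s[1];return (a+b)/2,np.linalg.norm(a-b)
def blobs(im,lo,hi,box=None,amin=15):
    h=cv2.cvtColor(im,cv2.COLOR_RGB2HSV);m=cv2.inRange(h,lo,hi)
    if box: k=np.zeros_like(m);k[box[1]:box[3],box[0]:box[2]]=1;m=m*k
    cs=cv2.findContours(m,cv2.RETR_EXTERNAL,cv2.CHAIN_APPROX_NONE)[0]
    return [c for c in cs if cv2.contourArea(c)>=amin],m
def pose():
    s=r.get_state();q=s['ee_rot'];R=Ro.from_quat([q[1],q[2],q[3],q[0]]).as_matrix()
    return s,np.array(s['eef_pos']),R
def go(target,yaw):
    """mm / deg in the tool's axes to tool-down pose at target with tool x at yaw(deg)"""
    s,p,R=pose();G=Ro.from_euler('z',yaw,degrees=True).as_matrix()@np.diag([1,-1,-1])
    print('t',round(s['time_s'],2),'p',p.round(4),'yaw',round(np.degrees(np.arctan2(R[1,0],R[0,0])),1),'d',(R.T@(np.array(target)-p)*1000).round(1),'rot',Ro.from_matrix(R.T@G).as_rotvec(degrees=True).round(1))
E
python3 - <<'E'
from h import *
t=cv2.imread('pics/top0.png')[...,::-1];s=cv2.imread('pics/scene0.png')[...,::-1]
a=cv2.resize(t[185:240,205:285],None,fx=5,fy=5,interpolation=cv2.INTER_CUBIC);b=cv2.resize(t[135:265,290:410],(370,400));c=cv2.resize(t[135:265,440:545],(320,396))
out=np.zeros((600,800,3),np.uint8);out[:275,:400]=a;out[:400,405:775]=b;out[280:280+320,:400]=cv2.resize(s[300:375,320:414],(400,320));
cv2.imwrite('pics/crop.png',out[...,::-1]);cv2.imwrite('pics/dr.png',np.hstack([cv2.resize(t[135:265,440:545],(400,496)),cv2.resize(s[160:245,150:250],(400,496))])[...,::-1])
for n,im in(('top',t),('scene',s)):
  for c in blobs(im,(0,150,120),(6,255,255))[0]+blobs(im,(174,150,120),(180,255,255))[0]: print(n,'red',np.mean(c[:,0],0),cv2.contourArea(c))
  for c in blobs(im,(18,120,80),(32,255,255),amin=60)[0]: print(n,'yel',cv2.minAreaRect(c))
cs,m=blobs(t,(0,0,120),(180,40,255),(290,200,400,290),800);c=max(cs,key=cv2.contourArea)
print('pan',cv2.minAreaRect(c),onz('top',cv2.boxPoints(cv2.minAreaRect(c)),.128))
# mailers: anything not grey in box
h=cv2.cvtColor(t,cv2.COLOR_RGB2HSV)
for b in((210,188,244,236),(250,188,280,236)):
  q=h[b[1]:b[3],b[0]:b[2]];g=t[b[1]:b[3],b[0]:b[2]].astype(int)
  m=((q[...,1]>60)|(q[...,2]>175)).astype(np.uint8)
  c=max(cv2.findContours(m,0,1)[0],key=cv2.contourArea)+np.array(b[:2]);R=cv2.minAreaRect(c);P=onz('top',cv2.boxPoints(R),.04)
  print('mail',R,P.round(3).tolist(),P.mean(0))
E
```

```text
top red [395.71428571 206.71428571] 40.5
top red [238.28787879 163.54545455] 281.0
top yel ((143.58348083496094, 370.0762023925781), (76.25933074951172, 105.46549224853516), 1.2188752889633179)
top yel ((223.47605895996094, 328.79534912109375), (13.86729621887207, 27.429813385009766), 49.63546371459961)
top yel ((572.4942016601562, 304.5934143066406), (50.08976745605469, 18.214460372924805), 3.5763344764709473)
top yel ((265.0597839355469, 301.66217041015625), (26.27360725402832, 13.778828620910645), 69.775146484375)
top yel ((338.5500183105469, 288.6499938964844), (26.246906280517578, 24.665767669677734), 71.56504821777344)
top yel ((29.0, 300.0), (8.0, 66.0), 0.0)
top yel ((573.96240234375, 262.5641784667969), (48.957984924316406, 17.627534866333008), 3.814074993133545)
top yel ((245.37806701660156, 264.4024658203125), (14.52415943145752, 26.39336585998535), 38.65980911254883)
top yel ((494.51385498046875, 225.06141662597656), (68.57360076904297, 5.606926918029785), 32.2756462097168)
top yel ((137.375732421875, 214.4421844482422), (24.709293365478516, 13.38103199005127), 81.2538375
[... 1039 characters left out ...]
1.624763488769531), 35.53767395019531)
pan ((344.5, 244.5), (89.0, 109.0), 90.0) [[ 0.6055423   0.1798407   0.128     ]
 [ 0.60704627 -0.13412034  0.128     ]
 [ 0.35143967 -0.13029958  0.128     ]
 [ 0.35106328  0.17727987  0.128     ]]
mail ((227.27291870117188, 211.33035278320312), (15.743766784667969, 37.265655517578125), 13.13402271270752) [[0.537, 0.409, 0.04], [0.649, 0.387, 0.04], [0.638, 0.34, 0.04], [0.526, 0.363, 0.04]] [0.58736459 0.37468183 0.04      ]
mail ((263.5384826660156, 211.8076934814453), (14.708709716796875, 37.45817947387695), 11.309932708740234) [[0.534, 0.297, 0.04], [0.647, 0.276, 0.04], [0.638, 0.232, 0.04], [0.525, 0.253, 0.04]] [0.58623521 0.26458541 0.04      ]
```

View pics/crop.png

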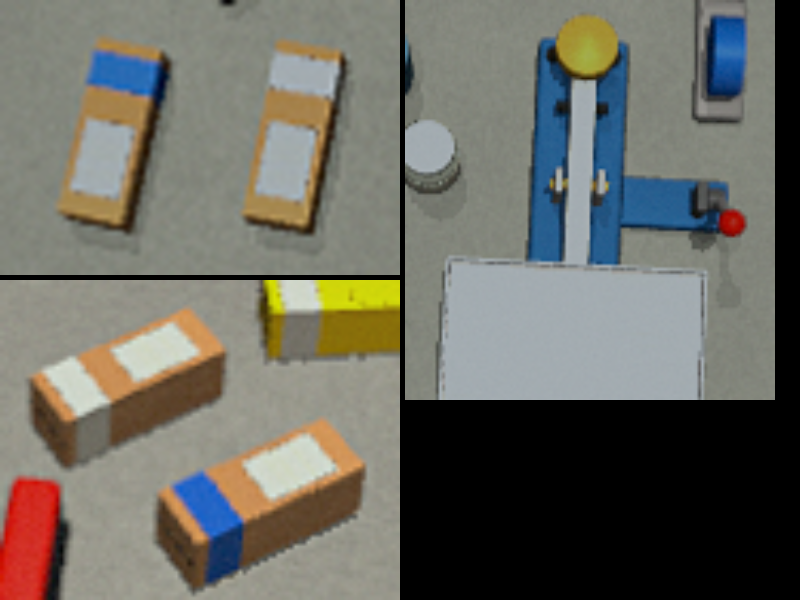

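View pics/dr.png

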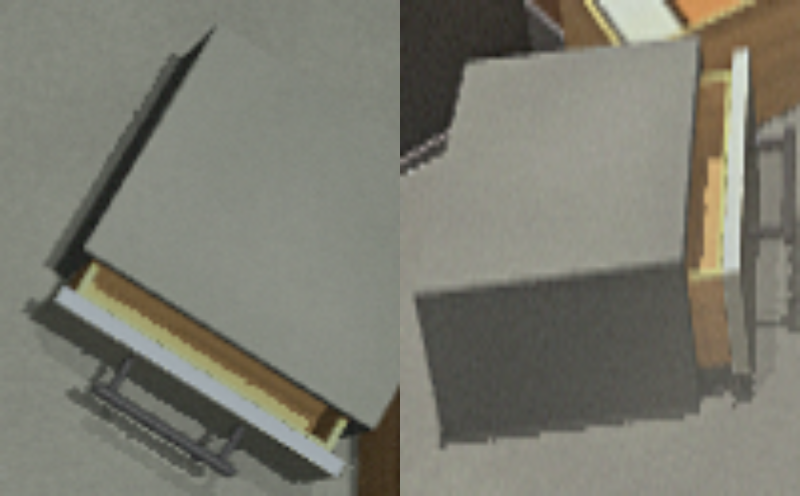

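Mailer0 has the blue band and mailer3 the white one. The drawer is only slightly open, with its bar running (465,235)–(501,258) in the top view.

```bash
python3 - <<'E'
from h import *
t=cv2.imread('pics/top0.png')[...,::-1]
print('knob',tri((395.7,206.7),(261.3,214.1)))
bar=onz('top',[(465.5,235.4),(500.9,258.2)],.061);print('bar',bar,np.linalg.norm(bar[1]-bar[0]),np.degrees(np.arctan2(*(bar[1]-bar[0])[:2])))
f=onz('top',[(456.3,211.8),(530.6,257.7)],.085);print('front',f,np.linalg.norm(f[1]-f[0]),f.mean(0))
c=onz('top',[(462.3,200.5),(537.6,247.7)],.099);print('cab',c,np.linalg.norm(c[1]-c[0]),c.mean(0))
g=cv2.cvtColor(t,cv2.COLOR_RGB2GRAY);print(g[245,295:310],g[245,380:394],g[212:226,325],g[264:278,310],t[245,320])
m=((g>195)).astype(np.uint8);k=np.zeros_like(m);k[205:285,292:395]=1
c=max(cv2.findContours(m*k,0,1)[0],key=cv2.contourArea);R=cv2.minAreaRect(c);P=onz('top',cv2.boxPoints(R),.124);print('pan',R,P.round(3),P.mean(0));print(np.degrees(np.arctan2(*(P-np.roll(P,1,0))[:,1::-1].T)))
pol=onz('top',[(348.5,149.5)],.11);print('poise',pol)
cs,m=blobs(t,(100,120,60),(125,255,255),(325,140,395,222),30)
for c in cs: R=cv2.minAreaRect(c);print('blue',R,onz('top',cv2.boxPoints(R),.04).round(3).tolist())
E
```

```text
knob (array([ 0.58237116, -0.12029064,  0.15247036]), np.float64(0.0013496566368451457))
bar [[ 0.51330752 -0.34351435  0.061     ]
 [ 0.44470983 -0.44938958  0.061     ]] 0.12615549364905532 -147.060366628914
front [[ 0.58086626 -0.31138952  0.085     ]
 [ 0.44420278 -0.53144487  0.085     ]] 0.25903911858218515 [ 0.51253452 -0.4214172   0.085     ]
cab [[ 0.61242627 -0.32676954  0.099     ]
 [ 0.47260715 -0.54843291  0.099     ]] 0.2620763928272835 [ 0.54251671 -0.43760123  0.099     ]
[134 133 131 132 130 131  82 177 169 171 170 170 169 170 170] [169 169 170 171 170 170 140 131 131 131 130 131 133 132] [132 134 134 136 131 129 126 154 116 162 170 169 170 169] [170 168 171 173 152 121 119 123 121 120 119 118 119 116] [162 170 175]Traceback (most recent call last):
  File "<stdin>", line 9, in <module>
ValueError: max() iterable argument is empty
```

Call:
servo_tool(increments=[1,43,-33,0,0,0,-10,1,86,-66,0,0,0,-20,1,130,-98,0,0,0,-30,1,173,-131,0,0,0,-40,1,216,-164,0,0,0,-50])

```text
time_s: 0.72
eef_pos: [0.3505, -0.3988, 0.242]
ee_rot: [-0.0, 0.831, 0.556, -0.0]
wrist_force: [0.1, -0.6, -0.4]
opening: 1.0
grip_force: 0.0
```

```bash
python3 - <<'E'
from h import *
t=cv2.imread('pics/top0.png')[...,::-1]
go((.50,0,.25),118);print(r.get_state()['joints'])
g=cv2.cvtColor(t,cv2.COLOR_RGB2GRAY)
m=((g>155)).astype(np.uint8);k=np.zeros_like(m);k[221:273,292:395]=1;m=cv2.morphologyEx(m*k,cv2.MORPH_OPEN,np.ones((9,9)))
c=max(cv2.findContours(m,0,1)[0],key=cv2.contourArea);R=cv2.minAreaRect(c);P=onz('top',cv2.boxPoints(R),.124);print('pan',R,P.round(3),P.mean(0))
print('poise',onz('top',[(348.5,149.5)],.11))
cs,m=blobs(t,(100,120,60),(125,255,255),(325,140,395,222),30)
for c in cs: R=cv2.minAreaRect(c);print('blue',R,onz('top',cv2.boxPoints(R),.04).round(3).tolist())
E
```

```text
t 0.72 p [ 0.3505 -0.3988  0.242 ] yaw 67.5 d [425.7 -14.5  -8. ] rot [ -0.   -0.  -50.5]
[ 1.10351877  0.08360041 -0.32042309  1.73651534  0.02727662  1.32611839
  0.38487451]
pan ((344.1202087402344, 245.71685791015625), (82.20201873779297, 47.670860290527344), 3.012787342071533) [[ 0.412  0.145  0.124]
 [ 0.549  0.138  0.124]
 [ 0.537 -0.097  0.124]
 [ 0.401 -0.088  0.124]] [0.4747945  0.02430352 0.124     ]
poise [[0.7614227  0.01013078 0.11      ]]
blue ((370.5, 184.5), (41.0, 71.0), 0.0) [[0.562, 0.003, 0.04], [0.784, 0.002, 0.04], [0.785, -0.125, 0.04], [0.562, -0.122, 0.04]]
blue ((336.917724609375, 183.64588928222656), (10.986275672912598, 71.3109130859375), 2.862405300140381) [[0.565, 0.064, 0.04], [0.787, 0.053, 0.04], [0.786, 0.02, 0.04], [0.563, 0.031, 0.04]]
blue ((391.5, 152.5), (25.0, 5.0), 90.0) [[0.813, -0.12, 0.04], [0.814, -0.135, 0.04], [0.734, -0.134, 0.04], [0.734, -0.118, 0.04]]
```

Call:
servo_tool(increments=[1,60,-3,-2,0,0,-10,1,120,-6,-4,0,0,-20,1,180,-9,-6,0,0,-30,1,240,-12,-8,0,0,-40,1,300,-15,-10,0,0,-50])

```text
time_s: 1.35
eef_pos: [0.4525, -0.1164, 0.2522]
ee_rot: [0.0, 0.519, 0.855, -0.0]
wrist_force: [0.6, -0.9, -0.0]
opening: 1.004
grip_force: 0.0
```

```bash
python3 - <<'E'
from h import *
go((.50,.265,.25),168.5);print(r.get_state()['joints'])
E
```

```text
t 1.35 p [ 0.4525 -0.1164  0.2522] yaw 117.5 d [316.4 218.1   2. ] rot [ -0.   0. -51.]
[ 0.83379469 -0.06225344 -0.60760689  1.84940331 -0.03583344  1.34337766
  0.71495463]
```

Call:
servo_tool(increments=[1,47,39,0,0,0,-10,1,94,77,0,0,0,-20,1,141,116,0,0,0,-30,1,188,154,0,0,0,-40,1,235,193,0,0,0,-50])

```text
time_s: 1.98
eef_pos: [0.5169, 0.1804, 0.2523]
ee_rot: [0.0, 0.109, 0.994, -0.0]
wrist_force: [0.6, -0.1, 0.1]
opening: 0.998
grip_force: 0.0
```

```bash
python3 - <<'E'
from h import *
s=r.get_state();im=r.get_image('wrist');cv2.imwrite('pics/w1.png',im[...,::-1])
print(r.calibration('wrist')['fx']);go((.54,.3,.25),168.5)
print(proj('wrist',[(.587,.375,.04),(.586,.265,.04)],s))
E
```

```text
338.8949020039402
t 2.02 p [0.516  0.1906 0.2522] yaw 168.3 d [ -1.4 112.    3.2] rot [ 0.5 -0.1 -0.2]
[[515.11350647 238.66592986]
 [411.90588153 259.00811862]]
```

View pics/w1.png

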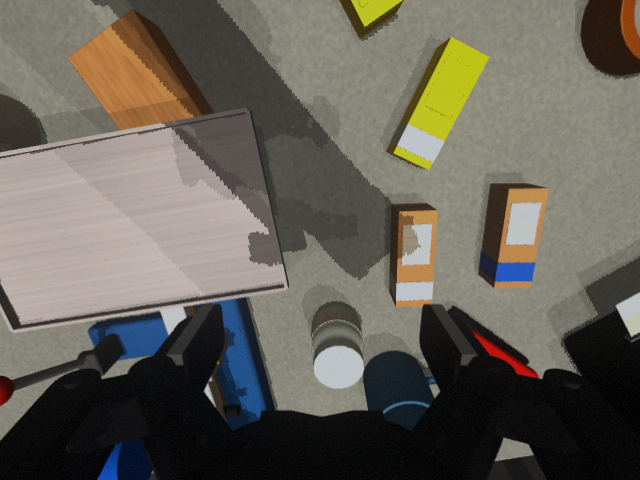

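The wrist view confirms mailer3 (415,255, white band) and mailer0 (515,236, blue band) at the predicted pixels. There is no third mailer.

Call:
servo_tool(increments=[1,-26,43,20,0,0,0,1,-52,86,60,0,0,0,1,-52,86,110,0,0,0,1,-52,86,150,0,0,0,1,-52,86,150,0,0,0])

```text
time_s: 2.65
eef_pos: [0.5841, 0.2496, 0.0984]
ee_rot: [-0.004, 0.112, 0.994, -0.002]
wrist_force: [0.1, -0.1, 0.9]
opening: 1.0
grip_force: 0.0
```

```bash
python3 - <<'E'
from h import *
go((.584,.265,.02),168.5)
E
```

```text
t 2.65 p [0.5841 0.2496 0.0984] yaw 167.2 d [ 3.  15.4 78.3] rot [-0.2 -0.4 -1.3]
```

Call:
servo_tool(increments=[1,1,15,30,0,0,-1,1,1,15,78,0,0,-1,-1,1,15,78,0,0,-1,-1,1,15,78,0,0,-1,-1,1,15,78,0,0,-1])

```text
time_s: 3.28
eef_pos: [0.5911, 0.2672, 0.028]
ee_rot: [0.002, 0.103, 0.995, 0.001]
wrist_force: [0.8, 1.4, -0.6]
opening: 0.452
grip_force: 62.2
```

Call:
servo_tool(increments=[-1,0,0,0,0,0,0,-1,0,0,0,0,0,0])

```text
time_s: 3.52
eef_pos: [0.5911, 0.2672, 0.0279]
ee_rot: [0.003, 0.103, 0.995, 0.001]
wrist_force: [0.3, -0.6, 6.7]
opening: 0.452
grip_force: 63.5
```

Call:
servo_tool(increments=[-1,0,0,-50,0,0,0,-1,0,0,-100,0,0,0,-1,0,-10,-150,0,0,0,-1,20,-60,-172,0,0,-3,-1,38,-115,-172,0,0,-6])

```text
time_s: 4.15
eef_pos: [0.5286, 0.1622, 0.1994]
ee_rot: [0.003, 0.049, 0.999, 0.001]
wrist_force: [1.2, -1.3, -0.7]
opening: 0.459
grip_force: 62.4
```

Call:
servo_tool(increments=[-1,15,-45,0,0,0,-2,-1,30,-90,0,0,0,-3,-1,30,-90,0,0,0,-3,-1,30,-90,0,0,0,-3])

```text
time_s: 4.65
eef_pos: [0.4895, 0.0754, 0.1972]
ee_rot: [0.001, 0.025, 1.0, -0.0]
wrist_force: [0.3, 0.1, -1.7]
opening: 0.458
grip_force: 62.4
```

```bash
python3 - <<'E'
from h import *
s=r.get_state();im=r.get_image('scene');cv2.imwrite('pics/s2.png',im[...,::-1])
print(s['opening'],s['wrist_force'],s['joints']);go((.484,.0795,.150),177.2)
E
```

```text
0.45765654488018215 [ 0.32675361  0.06836141 -1.72281632] [ 0.7627601   0.08569748 -1.00052409  1.86046122  0.07750473  1.23410883
  1.25976753]
t 4.7 p [0.4895 0.0762 0.197 ] yaw 177.3 d [ 5.7  3.  47. ] rot [0.  0.1 0.1]
```

View pics/s2.png

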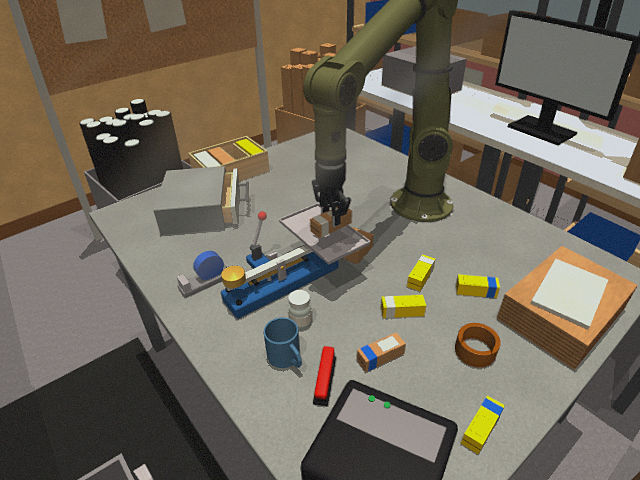

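The scene view shows mailer3 held above the pan at about (325,222), with mailer0 unmoved at (381,350).

Call:
servo_tool(increments=[-1,6,3,20,0,0,0,-1,6,3,38,0,0,0,-1,6,3,44,0,0,0,-1,6,3,46,0,0,0,-1,6,3,46,0,0,0])

```text
time_s: 5.32
eef_pos: [0.4837, 0.0784, 0.1505]
ee_rot: [0.0, 0.024, 1.0, 0.0]
wrist_force: [1.1, -0.6, -1.4]
opening: 0.455
grip_force: 62.3
```

Call:
servo_tool(increments=[-1,0,0,1,0,0,0,-1,0,0,2,0,0,0,-1,0,0,2,0,0,0])

```text
time_s: 5.7
eef_pos: [0.4834, 0.0781, 0.1484]
ee_rot: [0.0, 0.025, 1.0, -0.0]
wrist_force: [-0.1, 0.1, -1.8]
opening: 0.455
grip_force: 62.3
```

Call:
servo_tool(increments=[-1,0,0,1,0,0,0,-1,0,0,1,0,0,0])

```text
time_s: 5.95
eef_pos: [0.4834, 0.0781, 0.1477]
ee_rot: [-0.0, 0.025, 1.0, -0.0]
wrist_force: [-2.5, -0.5, 3.0]
opening: 0.452
grip_force: 63.0
```

Call:
servo_tool(increments=[-1,0,0,1,0,0,0,-1,0,0,1,0,0,0])

```text
time_s: 6.2
eef_pos: [0.4834, 0.0781, 0.1472]
ee_rot: [-0.0, 0.025, 1.0, -0.0]
wrist_force: [-3.9, -1.7, 9.4]
opening: 0.453
grip_force: 63.9
```

Call:
servo_tool(increments=[0.2,0,0,-1,0,0,0,0.3,0,0,-1,0,0,0,0.3,0,0,-1,0,0,0,0.3,0,0,-30,0,0,0,0.3,0,0,-80,0,0,0])

```text
time_s: 6.82
eef_pos: [0.482, 0.0779, 0.2256]
ee_rot: [-0.002, 0.024, 1.0, 0.0]
wrist_force: [1.4, -0.6, 0.6]
opening: 0.648
grip_force: 0.0
```

Call:
servo_tool(increments=[1,-15,50,-10,0,0,2,1,-30,100,-10,0,0,4,1,-45,155,-10,0,0,6,1,-60,210,-10,0,0,9,1,-75,260,-10,0,0,9])

```text
time_s: 7.45
eef_pos: [0.5717, 0.3359, 0.2355]
ee_rot: [-0.0, 0.103, 0.995, -0.0]
wrist_force: [0.7, -0.2, 1.2]
opening: 1.001
grip_force: 0.0
```

Call:
servo_tool(increments=[1,0,0,0,0,0,0,1,0,0,0,0,0,0])

```text
time_s: 7.7
eef_pos: [0.5709, 0.3339, 0.2356]
ee_rot: [-0.0, 0.103, 0.995, -0.0]
wrist_force: [-0.5, -0.4, -0.1]
opening: 0.996
grip_force: 0.0
```

```bash
python3 - <<'E'
from h import *
t=r.get_image('top');s=r.get_state();w=r.get_image('wrist')
cv2.imwrite('pics/t3.png',np.hstack([cv2.resize(t[180:280,200:400],(800,400))])[...,::-1]);cv2.imwrite('pics/w3.png',w[...,::-1])
cs,m=blobs(w,(100,150,90),(118,255,255),(150,0,640,300),100)
for c in cs: R=cv2.minAreaRect(c);print('blue',R,onz('wrist',[R[0]],.04,s))
cs,m=blobs(t,(3,80,100),(17,255,255),(205,180,250,250),60)
for c in cs: R=cv2.minAreaRect(c);print('top',R,onz('top',[R[0]],.04))
print(proj('wrist',[(.587,.375,.04)],s));go((.584,.375,.02),168.5)
E
```

```text
blue ((369.5, 260.0), (18.0, 39.0), 90.0) [[0.624568   0.37189349 0.04      ]]
blue ((633.0, 108.0), (28.0, 12.0), 90.0) [[0.52967579 0.62765133 0.04      ]]
[[366.3553596  224.87566482]]
t 7.8 p [0.5716 0.3323 0.2362] yaw 168.1 d [ -3.1  44.6 216.2] rot [-0.1  0.  -0.4]
```

View pics/t3.png

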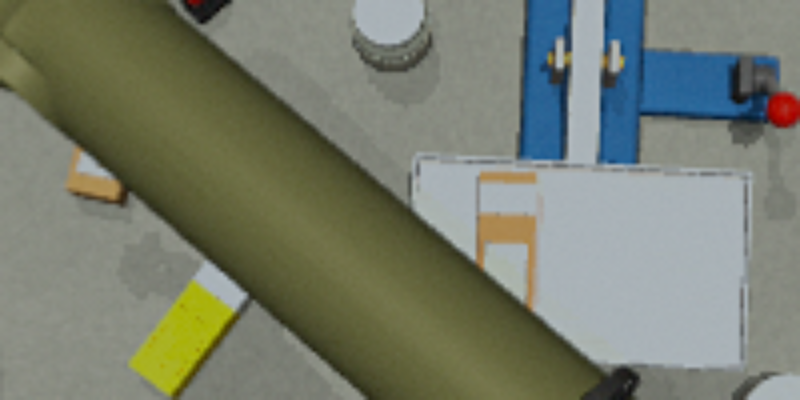

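Mailer3 lies inside the pan's rim at (508,240) in the crop, and mailer0 is still in place. Next is mailer0.

Call:
servo_tool(increments=[1,-3,25,45,0,0,0,1,-3,46,100,0,0,0,1,-3,46,150,0,0,0,1,-3,46,190,0,0,0,1,-3,46,209,0,0,0])

```text
time_s: 8.43
eef_pos: [0.5835, 0.3754, 0.0251]
ee_rot: [-0.001, 0.104, 0.995, -0.001]
wrist_force: [0.2, 0.3, 0.2]
opening: 1.002
grip_force: 0.0
```

Call:
servo_tool(increments=[-1,0,0,0,0,0,0,-1,0,0,0,0,0,0,-1,0,0,0,0,0,0,-1,0,0,0,0,0,0,-1,0,0,0,0,0,0])

```text
time_s: 9.05
eef_pos: [0.5848, 0.3797, 0.0301]
ee_rot: [0.002, 0.103, 0.995, 0.001]
wrist_force: [0.0, -0.1, 7.3]
opening: 0.454
grip_force: 63.8
```

Call:
servo_tool(increments=[-1,0,0,-50,0,0,0,-1,0,0,-100,0,0,0,-1,0,0,-150,0,0,0,-1,2,-30,-190,0,0,-2,-1,5,-75,-190,0,0,-4])

```text
time_s: 9.68
eef_pos: [0.5634, 0.3088, 0.2216]
ee_rot: [0.003, 0.066, 0.998, 0.002]
wrist_force: [0.6, -0.8, -2.6]
opening: 0.455
grip_force: 62.8
```

Call:
servo_tool(increments=[-1,0,-50,0,0,0,-2,-1,5,-100,0,0,0,-4,-1,10,-150,0,0,0,-5,-1,15,-200,0,0,0,-5,-1,20,-250,0,0,0,-5])

```text
time_s: 10.3
eef_pos: [0.5084, 0.0598, 0.2171]
ee_rot: [-0.0, 0.024, 1.0, -0.001]
wrist_force: [1.5, -0.7, -2.0]
opening: 0.451
grip_force: 62.7
```

Call:
servo_tool(increments=[-1,0,-50,0,0,0,0,-1,0,-100,0,0,0,0,-1,0,-100,0,0,0,0,-1,0,-100,0,0,0,0])

```text
time_s: 10.8
eef_pos: [0.5042, -0.0379, 0.2174]
ee_rot: [-0.0, 0.024, 1.0, 0.0]
wrist_force: [-1.2, 0.8, -2.2]
opening: 0.453
grip_force: 62.7
```

```bash
python3 - <<'E'
from h import *
s=r.get_state();print(s['opening'],s['grip_force'],s['wrist_force']);go((.470,-.030,.153),177.2)
E
```

```text
0.453233042243789 62.69449710845947 [-1.1710155   0.84358903 -2.24548842]
t 10.8 p [ 0.5042 -0.0379  0.2174] yaw 177.2 d [34.5  6.2 64.4] rot [ 0. -0. -0.]
```

Call:
servo_tool(increments=[-1,34,6,20,0,0,0,-1,34,6,50,0,0,0,-1,34,6,62,0,0,0,-1,34,6,65,0,0,0,-1,34,6,66,0,0,0])

```text
time_s: 11.42
eef_pos: [0.4715, -0.0303, 0.1518]
ee_rot: [0.0, 0.024, 1.0, 0.001]
wrist_force: [-0.3, 0.1, -2.0]
opening: 0.454
grip_force: 62.6
```

Call:
servo_tool(increments=[-1,0,0,1,0,0,0,-1,0,0,1,0,0,0])

```text
time_s: 11.68
eef_pos: [0.4711, -0.031, 0.1506]
ee_rot: [0.0, 0.025, 1.0, 0.0]
wrist_force: [0.1, 1.1, -1.7]
opening: 0.457
grip_force: 62.6
```

Call:
servo_tool(increments=[-1,0,0,1,0,0,0,-1,0,0,1,0,0,0])

```text
time_s: 11.92
eef_pos: [0.471, -0.031, 0.1497]
ee_rot: [0.0, 0.025, 1.0, -0.0]
wrist_force: [-1.5, 0.0, 1.4]
opening: 0.455
grip_force: 63.2
```

Call:
servo_tool(increments=[0.2,0,0,-1,0,0,0,0.3,0,0,-1,0,0,0,0.3,0,0,-1,0,0,0,0.3,0,0,-40,0,0,0,0.3,0,0,-100,0,0,0])

```text
time_s: 12.55
eef_pos: [0.4694, -0.0309, 0.2491]
ee_rot: [-0.002, 0.024, 1.0, 0.001]
wrist_force: [1.1, -1.2, -0.3]
opening: 0.646
grip_force: 0.0
```

Call:
servo_tool(increments=[0.2,-20,-15,0,0,0,10,0.1,-50,-35,0,0,0,20,-0.05,-90,-65,0,0,0,30,-0.05,-115,-83,0,0,0,40,-0.05,-115,-83,0,0,0,50])

```text
time_s: 13.18
eef_pos: [0.5826, -0.1218, 0.2479]
ee_rot: [-0.001, 0.449, 0.894, 0.001]
wrist_force: [0.4, 1.0, -1.6]
opening: 0.476
grip_force: 0.0
```

Call:
servo_tool(increments=[-0.05,0,0,0,0,0,10,-0.05,0,0,0,0,0,20,-0.05,0,0,0,0,0,30,-0.05,0,0,0,0,0,40,-0.05,0,0,0,0,0,40])

```text
time_s: 13.8
eef_pos: [0.5815, -0.1196, 0.2492]
ee_rot: [0.0, 0.724, 0.69, -0.0]
wrist_force: [0.2, 0.6, -1.2]
opening: 0.475
grip_force: 0.0
```

```bash
python3 - <<'E'
from h import *
s=r.get_state();t=r.get_image('top');w=r.get_image('wrist');c=r.get_image('scene')
cv2.imwrite('pics/t4.png',np.hstack([cv2.resize(w,(480,360)),cv2.resize(c[180:270,210:390],None,fx=1.75,fy=4)])[...,::-1])
for n,im,b in(('top',t,(370,190,420,225)),('scene',c,(240,195,290,235)),('wrist',w,None)):
  for k in blobs(im,(0,150,90),(6,255,255),b)[0]: print(n,'red',cv2.minEnclosingCircle(k),onz(n,[cv2.minEnclosingCircle(k)[0]],.147,s))
print(s['opening']);go((.582,-.120,.147),87.2)
E
```

```text
top red ((395.0, 206.5), 3.6401548385620117) [[ 0.58447739 -0.11951857  0.147     ]]
wrist red ((325.39691162109375, 246.0154571533203), 16.874195098876953) [[ 0.58303861 -0.11912792  0.147     ]]
0.47513716601745537
t 13.95 p [ 0.5815 -0.1195  0.2492] yaw 87.3 d [ -0.5   0.6 102.2] rot [-0.  -0.   0.1]
```

View pics/t4.png

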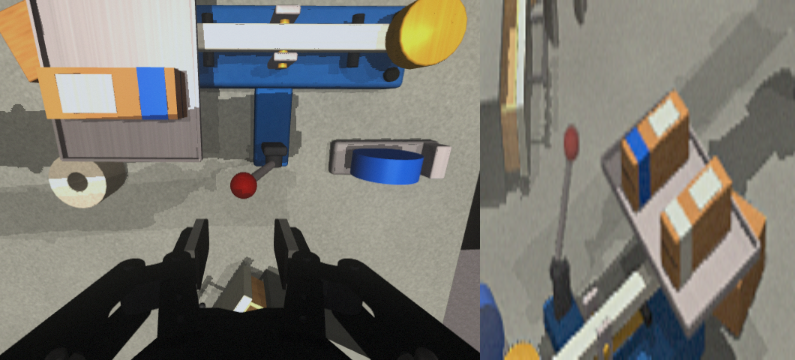

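Both mailers stand inside the pan's rim, and the red knob measures (0.583,-0.119). I lower the open fingers astride it.

Call:
servo_tool(increments=[-0.05,0,1,40,0,0,0,-0.05,0,1,80,0,0,0,-0.05,0,1,100,0,0,0,-0.05,0,1,100,0,0,0])

```text
time_s: 14.45
eef_pos: [0.5818, -0.1195, 0.1482]
ee_rot: [-0.001, 0.724, 0.69, -0.0]
wrist_force: [0.1, 0.2, 0.4]
opening: 0.473
grip_force: 0.0
```

Call:
servo_tool(increments=[-0.05,0,15,0,0,0,0,-0.05,0,35,0,0,0,0,-0.05,0,55,0,0,0,0,-0.05,0,75,0,0,0,0,-0.05,0,82,0,0,0,0])

```text
time_s: 15.08
eef_pos: [0.6646, -0.124, 0.1501]
ee_rot: [-0.001, 0.724, 0.689, -0.001]
wrist_force: [-6.4, -0.3, -0.8]
opening: 0.473
grip_force: 3.4
```

Call:
servo_tool(increments=[-0.05,0,4,0,0,0,0,-0.05,0,8,0,0,0,0])

```text
time_s: 15.32
eef_pos: [0.6706, -0.1243, 0.1488]
ee_rot: [-0.002, 0.724, 0.689, -0.002]
wrist_force: [-8.5, -0.5, -3.5]
opening: 0.478
grip_force: 3.9
```

Call:
servo_tool(increments=[-0.05,0,3,0,0,0,0,-0.05,0,4,0,0,0,0])

```text
time_s: 15.58
eef_pos: [0.6732, -0.1245, 0.1479]
ee_rot: [-0.003, 0.724, 0.689, -0.003]
wrist_force: [-10.6, 0.6, -2.3]
opening: 0.47
grip_force: 5.5
```

```bash
python3 - <<'E'
from h import *
s=r.get_state();w=r.get_image('wrist');c=r.get_image('scene')
cv2.imwrite('pics/t5.png',np.hstack([cv2.resize(w,(480,360)),cv2.resize(c[180:270,210:390],None,fx=1.75,fy=4)])[...,::-1])
print(s['eef_pos'],s['wrist_force'])
E
```

```text
[ 0.67322207 -0.12445671  0.14792851] [-10.63404869   0.5728402   -2.32180276]
```

View pics/t5.png

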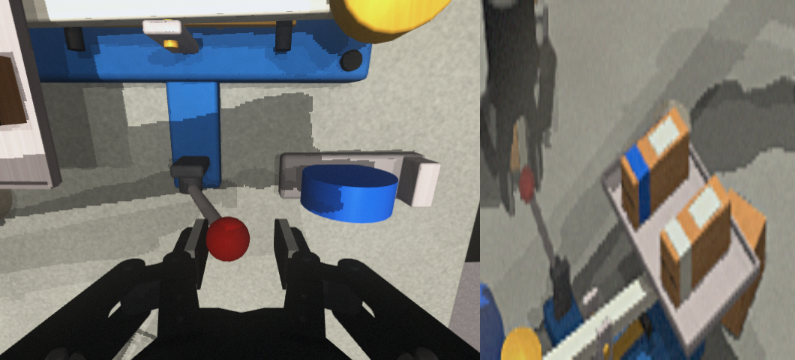

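The lever leans to the far side with the finger against the ball. I press a little more to be sure it is at its stop.

Call:
servo_tool(increments=[-0.05,0,3,0,0,0,0,-0.05,0,5,0,0,0,0])

```text
time_s: 15.92
eef_pos: [0.6738, -0.1245, 0.1475]
ee_rot: [-0.007, 0.724, 0.689, -0.007]
wrist_force: [-25.4, 0.7, 3.5]
opening: 0.475
grip_force: 12.3
```

Call:
servo_tool(increments=[-0.05,0,0,0,0,0,0,-0.05,0,0,0,0,0,0,-0.05,0,0,0,0,0,0,-0.05,0,0,0,0,0,0,-0.05,0,0,0,0,0,0])

```text
time_s: 16.55
eef_pos: [0.6737, -0.1245, 0.1475]
ee_rot: [-0.007, 0.724, 0.689, -0.007]
wrist_force: [-21.5, 0.7, 2.5]
opening: 0.475
grip_force: 11.0
```

Call:
servo_tool(increments=[-0.05,0,0,0,0,0,0,-0.05,0,-3,0,0,0,0,-0.05,0,-5,0,0,0,0,-0.05,0,-5,0,0,0,0])

```text
time_s: 17.05
eef_pos: [0.6732, -0.1245, 0.148]
ee_rot: [-0.003, 0.724, 0.689, -0.003]
wrist_force: [-9.0, 0.6, -3.8]
opening: 0.472
grip_force: 4.6
```

```bash
python3 - <<'E'
from h import *
s=r.get_state();print(s['wrist_force'],s['eef_pos'])
t=r.get_image('top');w=r.get_image('wrist');sc=r.get_image('scene');P=[]
for n,im,b in(('top',t,(370,160,430,225)),('scene',sc,(200,195,290,260)),('wrist',w,None)):
  for k in blobs(im,(0,150,70),(6,255,255),b,8)[0]: print(n,cv2.minEnclosingCircle(k),onz(n,[cv2.minEnclosingCircle(k)[0]],.147,s))
# pan height: pan far-left/near corners by scene shift
a=cv2.imread('pics/s2.png')
E
```

```text
[-9.00933332  0.55467228 -3.84672355] [ 0.67324374 -0.1244624   0.14799371]
wrist ((302.9645080566406, 318.3387145996094), 29.49542808532715) [[ 0.6637665  -0.12443358  0.147     ]]
```

Call:
servo_tool(increments=[-0.05,0,-1,0,0,0,0,-0.05,0,-1,0,0,0,0,-0.05,0,-2,0,0,0,0,-0.05,0,-3,0,0,0,0,-0.05,0,-12,0,0,0,0])

```text
time_s: 17.82
eef_pos: [0.6661, -0.1235, 0.1505]
ee_rot: [0.001, 0.724, 0.689, 0.002]
wrist_force: [-0.6, -0.6, 0.5]
opening: 0.472
grip_force: 0.0
```

Call:
servo_tool(increments=[-0.05,0,-18,0,0,0,0,-0.05,0,-36,0,0,0,0,-0.05,0,-54,0,0,0,0,-0.05,0,-72,0,0,0,0,-0.05,0,-84,0,0,0,0])

```text
time_s: 18.45
eef_pos: [0.5859, -0.1192, 0.1538]
ee_rot: [0.006, 0.724, 0.69, 0.005]
wrist_force: [9.4, 0.1, -1.4]
opening: 0.477
grip_force: 4.0
```

Call:
servo_tool(increments=[-0.05,0,-3,0,0,0,0,-0.05,0,-6,0,0,0,0])

```text
time_s: 18.7
eef_pos: [0.5796, -0.1189, 0.1526]
ee_rot: [0.005, 0.724, 0.69, 0.005]
wrist_force: [8.8, 0.0, -2.8]
opening: 0.471
grip_force: 4.2
```

Call:
servo_tool(increments=[-0.05,0,-3,0,0,0,0,-0.05,0,-6,0,0,0,0])

```text
time_s: 18.95
eef_pos: [0.5751, -0.1187, 0.1518]
ee_rot: [0.006, 0.724, 0.69, 0.006]
wrist_force: [20.2, -0.5, -12.7]
opening: 0.471
grip_force: 9.5
```

Call:
servo_tool(increments=[-0.05,0,-4,0,0,0,0,-0.05,0,-6,0,0,0,0])

```text
time_s: 19.2
eef_pos: [0.5744, -0.1186, 0.1518]
ee_rot: [0.01, 0.724, 0.69, 0.011]
wrist_force: [36.7, -2.3, -26.8]
opening: 0.476
grip_force: 17.6
```

Call:
servo_tool(increments=[-0.05,0,8,0,0,0,0,-0.05,0,18,0,0,0,0,-0.05,0,18,0,0,0,0,-0.05,0,18,-40,0,0,0,-0.05,0,18,-95,0,0,0])

```text
time_s: 19.82
eef_pos: [0.579, -0.1194, 0.244]
ee_rot: [-0.002, 0.724, 0.69, -0.001]
wrist_force: [1.9, -0.8, 0.8]
opening: 0.474
grip_force: 0.0
```

```bash
python3 - <<'E'
from h import *
s=r.get_state();t=r.get_image('top');w=r.get_image('wrist');c=r.get_image('scene')
cv2.imwrite('pics/t6.png',np.hstack([cv2.resize(w,(480,360)),cv2.resize(c[180:270,210:390],None,fx=1.75,fy=4)])[...,::-1])
for n,im,b in(('top',t,(370,190,420,225)),('wrist',w,None)):
  for k in blobs(im,(0,150,90),(6,255,255),b,8)[0]: print(n,'red',cv2.minEnclosingCircle(k),onz(n,[cv2.minEnclosingCircle(k)[0]],.147,s))
hd=np.array([.479,-.3965]);print(s['joints'])
go((hd[0],hd[1],.20),58)
E
```

```text
top red ((395.0, 206.5), 3.6401548385620117) [[ 0.58447739 -0.11951857  0.147     ]]
wrist red ((320.9339599609375, 245.46226501464844), 16.694669723510742) [[ 0.57714922 -0.11660316  0.147     ]]
[ 0.88634906  0.30738485 -0.88310786  1.57374313  0.23985874  1.37826343
 -0.06973489]
t 19.98 p [ 0.5821 -0.1192  0.2478] yaw 87.2 d [-281.9  -89.7   47.8] rot [ 0.4  0.  29.2]
```

View pics/t6.png

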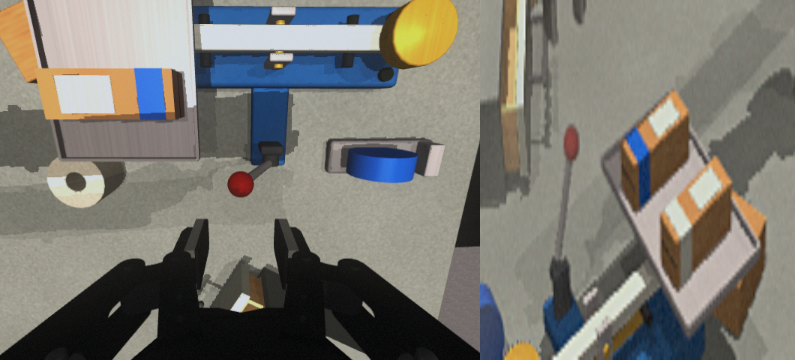

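The knob is back at its starting pixel, the beam is level, and both mailers are still on the pan. Now for the drawer.

Call:
servo_tool(increments=[-0.3,-54,-17,5,0,0,7,-0.48,-108,-34,10,0,0,14,-0.48,-162,-51,15,0,0,21,-0.48,-216,-68,25,0,0,29,-0.48,-270,-86,35,0,0,29])

```text
time_s: 20.6
eef_pos: [0.4797, -0.3861, 0.208]
ee_rot: [-0.0, 0.874, 0.486, -0.001]
wrist_force: [0.4, 0.4, 0.9]
opening: 0.26
grip_force: 0.0
```

Call:
servo_tool(increments=[-0.48,-8,0,5,0,0,0,-0.48,-8,0,5,0,0,0,-0.48,-8,0,5,0,0,0])

```text
time_s: 20.98
eef_pos: [0.4783, -0.3895, 0.2045]
ee_rot: [-0.0, 0.873, 0.488, 0.0]
wrist_force: [0.8, 0.3, 1.4]
opening: 0.264
grip_force: 0.0
```

```bash
python3 - <<'E'
from h import *
go((.479,-.3965,.055),58)
s=r.get_state();w=r.get_image('wrist');cv2.imwrite('pics/w7.png',w[...,::-1]);print(s['opening'])
X=np.array([.479,-.3965,.061]);y=np.array([.53,.848,0])
print(proj('wrist',[X,X+.06*y,X-.06*y],s))
E
```

```text
t 20.98 p [ 0.4783 -0.3895  0.2045] yaw 58.4 d [ -5.7   4.3 149.5] rot [ 0.  -0.1  0.4]
0.2640476773753379
[[327.93222623 237.37720079]
 [328.78586542 165.13329803]
 [327.18101095 301.13108317]]
```

View pics/w7.png

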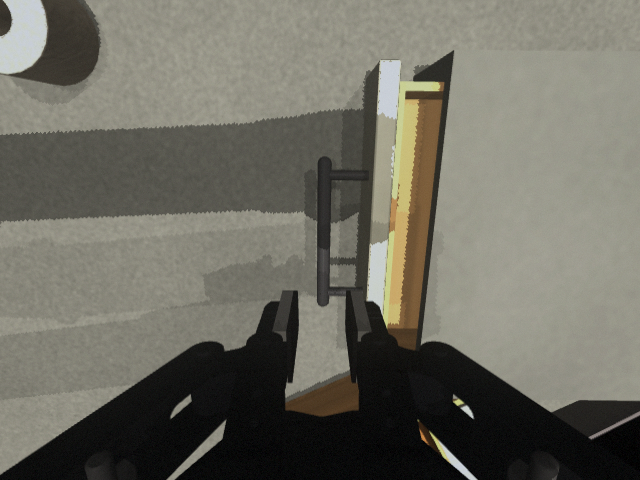

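The bar shows at column 323, rows 158–305, about 4 mm farther out than predicted. I correct for that and descend.

Call:
servo_tool(increments=[-0.48,-6,0,40,0,0,0,-0.48,-6,0,85,0,0,0,-0.48,-6,0,125,0,0,0,-0.48,-6,0,152,0,0,0,-0.48,-6,0,152,0,0,0])

```text
time_s: 21.65
eef_pos: [0.4761, -0.3957, 0.0532]
ee_rot: [0.001, 0.873, 0.487, 0.001]
wrist_force: [0.7, 0.1, 0.7]
opening: 0.256
grip_force: 0.0
```

Call:
servo_tool(increments=[-1,0,0,0,0,0,0,-1,0,0,0,0,0,0,-1,0,0,0,0,0,0,-1,0,0,0,0,0,0])

```text
time_s: 22.15
eef_pos: [0.4763, -0.3959, 0.0534]
ee_rot: [0.001, 0.873, 0.487, 0.002]
wrist_force: [6.5, 1.0, 2.0]
opening: 0.105
grip_force: 58.5
```

Call:
servo_tool(increments=[-1,0,-20,0,0,0,0,-1,0,-45,0,0,0,0,-1,0,-70,0,0,0,0,-1,0,-95,0,0,0,0,-1,0,-115,0,0,0,0])

```text
time_s: 22.78
eef_pos: [0.3786, -0.3343, 0.0533]
ee_rot: [0.001, 0.873, 0.487, 0.002]
wrist_force: [7.7, 4.5, 3.5]
opening: 0.102
grip_force: 60.6
```

Call:
servo_tool(increments=[-1,0,-6,0,0,0,0,-1,0,-12,0,0,0,0,-1,0,-15,0,0,0,0])

```text
time_s: 23.15
eef_pos: [0.3676, -0.3273, 0.0534]
ee_rot: [0.003, 0.873, 0.487, 0.003]
wrist_force: [14.4, -0.9, -7.0]
opening: 0.103
grip_force: 59.6
```

Call:
servo_tool(increments=[-1,0,-3,0,0,0,0,-1,0,-5,0,0,0,0])

```text
time_s: 23.4
eef_pos: [0.3675, -0.3273, 0.0536]
ee_rot: [0.007, 0.873, 0.487, 0.006]
wrist_force: [26.8, -8.5, -22.5]
opening: 0.106
grip_force: 58.4
```

Call:
servo_tool(increments=[-1,0,6,0,0,0,0,-0.48,0,7,0,0,0,0,-0.48,0,7,0,0,0,0,-0.48,0,7,-40,0,0,0,-0.48,0,7,-95,0,0,0])

```text
time_s: 24.02
eef_pos: [0.3626, -0.3284, 0.1467]
ee_rot: [-0.003, 0.874, 0.486, -0.001]
wrist_force: [-0.2, -1.8, 0.4]
opening: 0.263
grip_force: 0.0
```

Call:
servo_tool(increments=[0,0,25,-55,0,0,0,0.3,0,60,-95,0,0,0,0.3,0,60,-95,0,0,0,0.3,0,60,-95,0,0,0])

```text
time_s: 24.52
eef_pos: [0.4146, -0.3605, 0.241]
ee_rot: [-0.001, 0.874, 0.486, -0.001]
wrist_force: [-0.6, 0.1, -0.5]
opening: 0.65
grip_force: 0.0
```

```bash
python3 - <<'E'
from h import *
s=r.get_state();w=r.get_image('wrist');t=r.get_image('top')
cv2.imwrite('pics/w8.png',np.hstack([cv2.resize(w,(480,360)),cv2.resize(t[180:300,420:540],(320,320))[:320] if 0 else cv2.resize(t[180:300,420:540],(320,360))])[...,::-1]);print(s['eef_pos'],s['opening'])
go((.478,.081,.25),177.2)
x=np.array([.848,-.53,0]);y=np.array([.53,.848,0]);h=np.array([.3675,-.3273,0])
m=h+x*.116+np.array([0,0,.022]);print('mid',m)
print('proj',(proj('wrist',[m,m+.05*y,m-.05*y],s)*.75).round(0).tolist(),((proj('top',[m,m+.05*y,m-.05*y,h+[0,0,.061]])-[420,180])*[320/120,3]).round(0).tolist())
E
```

```text
[ 0.41457128 -0.36053613  0.2409664 ] 0.6499924673179898
t 24.62 p [ 0.4143 -0.3602  0.2405] yaw 58.2 d [ 408.4 -178.8   -8.9] rot [-1.00e-01 -2.00e-01 -1.19e+02]
mid [ 0.465868 -0.38878   0.022   ]
proj [[284.0, 157.0], [286.0, 120.0], [282.0, 190.0]] [[152.0, 217.0], [115.0, 191.0], [189.0, 243.0], [111.0, 312.0]]
```

View pics/w8.png

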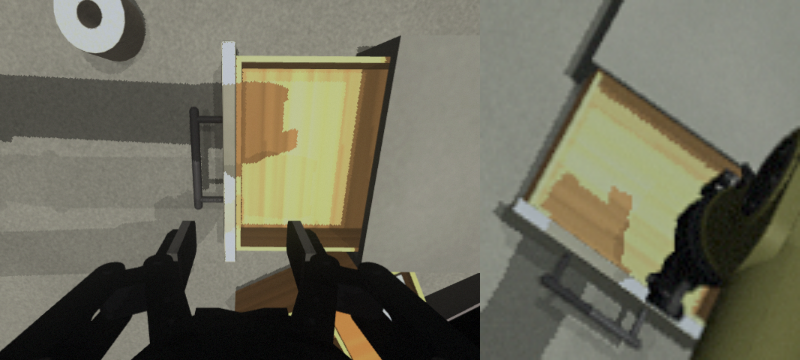

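The drawer is fully out and empty; its floor spans columns 242–345 and rows 70–228 in the wrist view. I go back for mailer0.

Call:
servo_tool(increments=[0.3,31,-12,-2,0,0,-10,0.3,62,-25,-4,0,0,-20,0.3,93,-37,-6,0,0,-30,0.3,124,-50,-8,0,0,-40,0.3,155,-62,-9,0,0,-50])

```text
time_s: 25.25
eef_pos: [0.4438, -0.1953, 0.25]
ee_rot: [-0.001, 0.584, 0.811, -0.001]
wrist_force: [-0.3, 0.2, 1.1]
opening: 0.649
grip_force: 0.0
```

```bash
python3 - <<'E'
from h import *
go((.472,-.031,.25),177.2)
E
```

```text
t 25.25 p [ 0.4438 -0.1953  0.25  ] yaw 108.5 d [146.9  78.8  -0. ] rot [ -0.1  -0.1 -68.7]
```

Call:
servo_tool(increments=[0.3,30,16,0,0,0,-10,0.3,60,32,0,0,0,-20,0.3,90,48,0,0,0,-30,0.3,120,64,0,0,0,-40,0.3,147,79,0,0,0,-50])

```text
time_s: 25.88
eef_pos: [0.473, -0.0313, 0.25]
ee_rot: [-0.001, 0.187, 0.982, -0.001]
wrist_force: [0.3, 0.7, -0.4]
opening: 0.65
grip_force: 0.0
```

Call:
servo_tool(increments=[0.4,0,0,0,0,0,-10,0.4,0,0,0,0,0,-19,0.4,0,0,0,0,0,-19,0.4,0,0,0,0,0,-19])

```text
time_s: 26.38
eef_pos: [0.4737, -0.0325, 0.2507]
ee_rot: [-0.001, 0.026, 1.0, -0.0]
wrist_force: [-0.5, -0.9, 0.1]
opening: 0.698
grip_force: 0.0
```

```bash
python3 - <<'E'
from h import *
s=r.get_state();go((.472,-.031,.148),177.2);w=r.get_image('wrist');cv2.imwrite('pics/w9.png',w[...,::-1])
print(s['opening'],proj('wrist',[(.473,-.03,.16),(.478,.079,.16)],s).round(0).tolist())
for k in blobs(w,(100,150,90),(118,255,255),(0,100,640,330),80)[0]: R=cv2.minAreaRect(k);print('blue',R,onz('wrist',[R[0]],.16,s))
E
```

```text
t 26.38 p [ 0.4737 -0.0325  0.2507] yaw 177.0 d [  1.6   1.4 102.7] rot [-0.  -0.1 -0.2]
0.6977488051825701 [[325.0, 252.0], [482.0, 251.0]]
blue ((350.0, 325.0), (8.0, 30.0), 90.0) [[ 0.53122213 -0.01422382  0.16      ]]
blue ((297.5, 325.0), (8.0, 69.0), 90.0) [[ 0.52913413 -0.05339852  0.16      ]]
blue ((323.4999694824219, 302.4999694824219), (54.99999237060547, 24.999996185302734), -0.0) [[ 0.51155509 -0.03304341  0.16      ]]
```

View pics/w9.png

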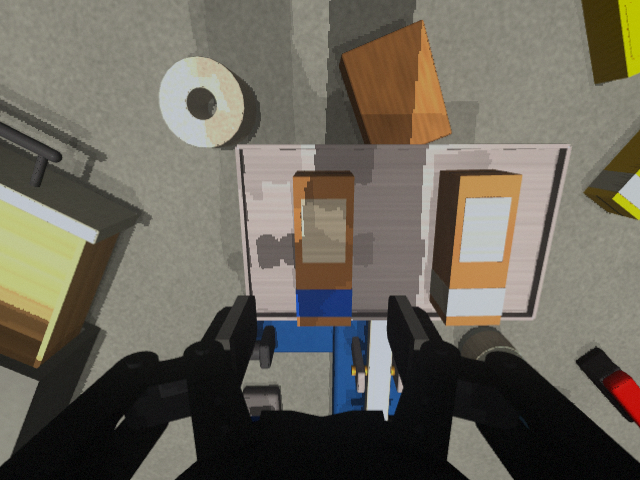

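Both mailers are on the pan where expected, mailer0 at (323,245) and mailer3 at (478,245). I grasp mailer0.

Call:
servo_tool(increments=[0.4,2,1,30,0,0,0,0.4,2,1,65,0,0,0,0.4,2,1,90,0,0,0,0.4,2,1,101,0,0,0,0.4,2,1,101,0,0,0])

```text
time_s: 27.05
eef_pos: [0.4722, -0.0311, 0.15]
ee_rot: [-0.0, 0.025, 1.0, 0.0]
wrist_force: [-0.3, -0.6, 0.8]
opening: 0.704
grip_force: 0.0
```

Call:
servo_tool(increments=[-1,0,0,0,0,0,0,-1,0,0,0,0,0,0,-1,0,0,0,0,0,0,-1,0,0,0,0,0,0])

```text
time_s: 27.55
eef_pos: [0.4733, -0.0312, 0.1512]
ee_rot: [0.001, 0.025, 1.0, -0.0]
wrist_force: [-0.8, -0.0, 5.0]
opening: 0.448
grip_force: 64.4
```

Call:
servo_tool(increments=[-1,0,0,-10,0,0,0,-1,0,0,-40,0,0,0,-1,0,0,-80,0,0,0,-1,0,0,-100,0,0,0,-1,0,0,-100,0,0,0])

```text
time_s: 28.18
eef_pos: [0.473, -0.0313, 0.2514]
ee_rot: [0.001, 0.025, 1.0, -0.001]
wrist_force: [-0.3, -0.6, -2.2]
opening: 0.449
grip_force: 63.6
```

```bash
python3 - <<'E'
from h import *
s=r.get_state();print(s['opening'],s['grip_force'],s['joints'])
x=np.array([.848,-.53,0]);y=np.array([.53,.848,0]);h=np.array([.3675,-.3273,0])
for k in(-.05,.05):
  m=h+x*.122+y*(k+.003)+[0,0,.25];print(m);go(m,148)
  s_,p,R=pose()
E
```

```text
0.44880447896258174 63.63578796386719 [ 1.08662    -0.05380231 -1.02840514  1.82836646 -0.04579296  1.33892574
  1.59061065]
[ 0.446046 -0.431816  0.25    ]
t 28.18 p [ 0.473  -0.0313  0.2514] yaw 177.2 d [   7.2 -401.4    2. ] rot [-0.1  0.2 29.2]
[ 0.499046 -0.347016  0.25    ]
t 28.18 p [ 0.473  -0.0313  0.2514] yaw 177.2 d [ -41.6 -314.1    2. ] rot [-0.1  0.2 29.2]
```

Call:
servo_tool(increments=[-1,0,-50,0,0,0,4,-1,2,-100,0,0,0,8,-1,4,-150,0,0,0,12,-1,5,-200,0,0,0,16,-1,6,-250,0,0,0,20])

```text
time_s: 28.8
eef_pos: [0.453, -0.2817, 0.2485]
ee_rot: [-0.001, 0.199, 0.98, 0.001]
wrist_force: [0.5, 0.6, -1.7]
opening: 0.45
grip_force: 63.5
```

```bash
python3 - <<'E'
from h import *
s=r.get_state();print(s['opening'],s['joints']);go((.446,-.4318,.15),148)
E
```

```text
0.44968694888274896 [ 1.26604528  0.13370123 -0.81868123  1.70562155  0.09957586  1.34810359
  1.59985155]
t 28.8 p [ 0.453  -0.2817  0.2485] yaw 157.1 d [ -52.3 -141.    98.3] rot [ 0.  -0.2  9.1]
```

Call:
servo_tool(increments=[-1,-18,-48,0,0,0,4,-1,-36,-96,0,0,0,8,-1,-52,-141,10,0,0,9,-1,-52,-141,60,0,0,9,-1,-52,-141,98,0,0,9])

```text
time_s: 29.42
eef_pos: [0.4457, -0.4301, 0.148]
ee_rot: [-0.002, 0.275, 0.962, 0.002]
wrist_force: [-0.1, -0.2, -2.7]
opening: 0.453
grip_force: 63.5
```

Call:
servo_tool(increments=[-1,0,0,0,0,0,0,-1,0,0,0,0,0,0])

```text
time_s: 29.68
eef_pos: [0.4479, -0.4307, 0.1531]
ee_rot: [0.0, 0.274, 0.962, -0.0]
wrist_force: [-0.7, 0.2, -1.5]
opening: 0.455
grip_force: 63.4
```

```bash
python3 - <<'E'
from h import *
s=r.get_state();w=r.get_image('wrist');cv2.imwrite('pics/w10.png',w[...,::-1]);print(s['opening']);go((.446,-.4318,.056),148)
x=np.array([.848,-.53,0]);y=np.array([.53,.848,0]);p=np.array([*s['eef_pos'][:2],0])
for n in('top','scene'): print(n,r.get_image(n).shape)
t=r.get_image('top');cv2.imwrite('pics/t10.png',t[...,::-1])
# white front inner edge by brightness in top view along drawer x through the free (+y) half
h=np.array([.3675,-.3273,.085])
for k in(.03,.06,.09):
  L=np.arange(.02,.20,.004);uv=proj('top',[h+x*a+y*k for a in L]).round().astype(int);print(k,[(int(a*1000),t[v,u].tolist()) for a,(u,v) in zip(L,uv)][:12])
E
```

```text
0.4546526233812305
t 29.73 p [ 0.4484 -0.4311  0.154 ] yaw 148.2 d [ 1.9 -1.8 97.9] rot [-0.   0.1  0.2]
top (480, 640, 3)
scene (480, 640, 3)
0.03 [(20, [73, 75, 70]), (24, [58, 61, 54]), (28, [61, 66, 52]), (32, [56, 58, 53]), (36, [63, 66, 58]), (40, [148, 149, 133]), (44, [142, 143, 129]), (48, [137, 140, 126]), (52, [156, 128, 84]), (56, [149, 122, 79]), (60, [148, 121, 82]), (64, [148, 121, 81])]
0.06 [(20, [57, 60, 60]), (24, [56, 58, 51]), (28, [46, 45, 45]), (32, [55, 55, 52]), (36, [60, 61, 54]), (40, [167, 177, 182]), (44, [165, 175, 179]), (48, [167, 176, 182]), (52, [141, 143, 121]), (56, [169, 177, 133]), (60, [166, 177, 127]), (64, [167, 176, 128])]
0.09 [(20, [124, 127, 119]), (24, [60, 62, 54]), (28, [63, 64, 56]), (32, [63, 66, 57]), (36, [138, 148, 139]), (40, [171, 182, 186]), (44, [166, 174, 180]), (48, [165, 174, 179]), (52, [167, 173, 172]), (56, [167, 176, 133]), (60, [168, 176, 130]), (64, [166, 176, 128])]
```

Call:
servo_tool(increments=[-1,-1,-2,30,0,0,0,-1,-1,-2,60,0,0,0,-1,-1,-2,85,0,0,0,-1,-1,-2,93,0,0,0,-1,-1,-2,95,0,0,0])

```text
time_s: 30.5
eef_pos: [0.4476, -0.4333, 0.0581]
ee_rot: [0.0, 0.274, 0.962, -0.0]
wrist_force: [-0.2, -0.5, -1.0]
opening: 0.454
grip_force: 63.5
```

Call:
servo_tool(increments=[-1,0,0,1,0,0,0,-1,0,0,1,0,0,0])

```text
time_s: 30.75
eef_pos: [0.4477, -0.4334, 0.0574]
ee_rot: [0.001, 0.274, 0.962, -0.001]
wrist_force: [0.8, 0.0, -2.0]
opening: 0.451
grip_force: 63.5
```

Call:
servo_tool(increments=[-1,0,0,1,0,0,0,-1,0,0,3,0,0,0])

```text
time_s: 31.0
eef_pos: [0.4473, -0.4332, 0.0538]
ee_rot: [0.0, 0.274, 0.962, -0.0]
wrist_force: [-5.2, 3.7, 12.8]
opening: 0.45
grip_force: 65.4
```

Call:
servo_tool(increments=[-1,0,0,1,0,0,0,-1,0,0,2,0,0,0])

```text
time_s: 31.25
eef_pos: [0.448, -0.4335, 0.0538]
ee_rot: [0.001, 0.274, 0.962, -0.001]
wrist_force: [-3.2, 3.1, 14.3]
opening: 0.453
grip_force: 65.5
```

Contact with the floor. I release, lift and go back for mailer3.

Call:
servo_tool(increments=[0,0,0,-2,0,0,0,0.2,0,0,-2,0,0,0,0.2,0,0,-3,0,0,0,0.2,0,0,-50,0,0,0,0.2,0,0,-110,0,0,0])

```text
time_s: 31.88
eef_pos: [0.4461, -0.4322, 0.1608]
ee_rot: [-0.002, 0.274, 0.962, 0.001]
wrist_force: [0.4, -1.1, -0.5]
opening: 0.602
grip_force: 0.0
```

Call:
servo_tool(increments=[0.2,0,0,-60,0,0,0,0.2,0,30,-85,0,0,-2,0.3,0,80,-85,0,0,-8,0.3,0,140,-85,0,0,-16,0.3,0,200,-85,0,0,-24])

```text
time_s: 32.5
eef_pos: [0.5532, -0.2617, 0.2464]
ee_rot: [0.0, 0.066, 0.998, -0.0]
wrist_force: [-0.0, 0.3, 0.8]
opening: 0.651
grip_force: 0.0
```

```bash
python3 - <<'E'
from h import *
s=r.get_state();go((.482,.0781,.25),177.2)
E
```

```text
t 32.5 p [ 0.5532 -0.2617  0.2464] yaw 172.4 d [115.6 327.4  -3.8] rot [-0.   0.  -4.8]
```

Call:
servo_tool(increments=[0.3,18,55,0,0,0,-3,0.3,36,110,0,0,0,-5,0.3,54,165,0,0,0,-5,0.3,72,220,0,0,0,-5,0.3,90,275,0,0,0,-5])

```text
time_s: 33.12
eef_pos: [0.5003, 0.0235, 0.2463]
ee_rot: [0.0, 0.025, 1.0, -0.0]
wrist_force: [0.4, -0.4, 0.5]
opening: 0.646
grip_force: 0.0
```

Call:
servo_tool(increments=[0.4,20,48,0,0,0,0,0.4,20,48,0,0,0,0,0.4,20,48,0,0,0,0])

```text
time_s: 33.5
eef_pos: [0.4833, 0.07, 0.2463]
ee_rot: [0.0, 0.025, 1.0, -0.001]
wrist_force: [-0.2, -0.4, -0.6]
opening: 0.696
grip_force: 0.0
```

```bash
python3 - <<'E'
from h import *
s=r.get_state();go((.482,.0781,.148),177.2);w=r.get_image('wrist')
h=cv2.cvtColor(w,cv2.COLOR_RGB2HSV);m=cv2.inRange(h,(5,110,60),(17,255,255));m[:130]=0;m[335:]=0
for k in cv2.findContours(m,0,1)[0]:
  if cv2.contourArea(k)>300: R=cv2.boundingRect(k);print(R,onz('wrist',[(R[0],R[1]),(R[0]+R[2],R[1]+R[3])],.16,s).round(3).tolist())
print(s['opening'],proj('wrist',[(.478,.079,.16)],s))
E
```

```text
t 33.5 p [0.4833 0.07   0.2463] yaw 177.2 d [ 1.8  8.1 98.3] rot [-0.1  0.  -0. ]
(307, 313, 55, 10) [[0.527, 0.057, 0.16], [0.537, 0.097, 0.16]]
(302, 168, 63, 118) [[0.424, 0.061, 0.16], [0.508, 0.099, 0.16]]
(257, 130, 81, 8) [[0.4, 0.035, 0.16], [0.407, 0.084, 0.16]]
0.6956947879819961 [[334.44788583 247.48298973]]
```

Call:
servo_tool(increments=[0.4,2,8,30,0,0,0,0.4,2,8,65,0,0,0,0.4,2,8,88,0,0,0,0.4,2,8,97,0,0,0,0.4,2,8,97,0,0,0])

```text
time_s: 34.17
eef_pos: [0.4818, 0.078, 0.1491]
ee_rot: [-0.0, 0.025, 1.0, 0.0]
wrist_force: [0.1, -0.0, 0.2]
opening: 0.701
grip_force: 0.0
```

Call:
servo_tool(increments=[-1,0,0,0,0,0,0,-1,0,0,0,0,0,0,-1,0,0,0,0,0,0,-1,0,0,0,0,0,0])

```text
time_s: 34.67
eef_pos: [0.4826, 0.0785, 0.1502]
ee_rot: [0.001, 0.025, 1.0, -0.0]
wrist_force: [-0.2, -1.4, 6.6]
opening: 0.453
grip_force: 64.2
```

Call:
servo_tool(increments=[-1,0,0,-10,0,0,0,-1,0,0,-40,0,0,0,-1,0,0,-80,0,0,0,-1,0,0,-100,0,0,0,-1,0,0,-100,0,0,0])

```text
time_s: 35.3
eef_pos: [0.4823, 0.0791, 0.2505]
ee_rot: [0.001, 0.025, 1.0, -0.0]
wrist_force: [1.0, 0.6, -2.4]
opening: 0.453
grip_force: 63.5
```

Call:
servo_tool(increments=[-1,0,-50,0,0,0,4,-1,0,-100,0,0,0,8,-1,0,-150,0,0,0,12,-1,0,-200,0,0,0,16,-1,0,-250,0,0,0,20])

```text
time_s: 35.92
eef_pos: [0.4683, -0.1721, 0.2477]
ee_rot: [-0.001, 0.199, 0.98, 0.0]
wrist_force: [0.9, -0.2, -1.5]
opening: 0.453
grip_force: 63.6
```

```bash
python3 - <<'E'
from h import *
s=r.get_state();print(s['opening'],s['grip_force'],s['joints'])
x=np.array([.848,-.53,0]);y=np.array([.53,.848,0]);h=np.array([.3675,-.3273,0])
m=h+x*.126+y*.053+[0,0,.15];print(m);go(m,148)
E
```

```text
0.45329910240096855 63.550100326538086 [ 1.18040757  0.04063819 -0.89206194  1.78128315  0.03226294  1.33709433
  1.45165799]
[ 0.502438 -0.349136  0.15    ]
t 35.92 p [ 0.4683 -0.1721  0.2477] yaw 157.1 d [-100.7 -149.7   97.5] rot [-0.  -0.1  9.1]
```

Call:
servo_tool(increments=[-1,-30,-45,0,0,0,4,-1,-60,-90,0,0,0,8,-1,-90,-135,0,0,0,9,-1,-101,-150,0,0,0,9,-1,-101,-150,0,0,0,9])

```text
time_s: 36.55
eef_pos: [0.5037, -0.3486, 0.2473]
ee_rot: [-0.001, 0.275, 0.962, 0.001]
wrist_force: [-0.5, 1.3, -1.8]
opening: 0.448
grip_force: 63.5
```

```bash
python3 - <<'E'
from h import *
s=r.get_state();print(s['opening']);go((.5024,-.3491,.15),148);w=r.get_image('wrist')
x=np.array([.848,-.53,0]);y=np.array([.53,.848,0]);h=np.array([.3675,-.3273,0])
for k in blobs(w,(100,130,40),(125,255,255),None,80)[0]:
  R=cv2.minAreaRect(k);P=onz('wrist',[R[0]],.062,s)[0];print('blue',R,P,'drawer x,y',(P-h)@x,(P-h)@y)
print(proj('wrist',[h+.12*x-.05*y+[0,0,.062]],s))
cv2.imwrite('pics/w11.png',w[...,::-1])
E
```

```text
0.4479863369693137
t 36.55 p [ 0.5037 -0.3486  0.2473] yaw 148.1 d [ 0.5 -1.3 97.3] rot [ 0.1 -0.2  0.1]
blue ((611.0, 319.5), (79.0, 56.0), 90.0) [ 0.75545275 -0.14566958  0.062     ] drawer x,y 0.23271981221507654 0.3596375573999045
blue ((219.0, 257.0), (20.0, 42.0), 90.0) [ 0.4802711  -0.45440825  0.062     ] drawer x,y 0.16299726677975576 -0.048019107502324944
blue ((597.7123413085938, 172.882080078125), (45.553306579589844, 114.80598449707031), 60.945396423339844) [ 0.59931723 -0.10815102  0.062     ] drawer x,y 0.08043205000953293 0.30870146971825163
[[212.95221811 214.65208522]]
```

View pics/w11.png

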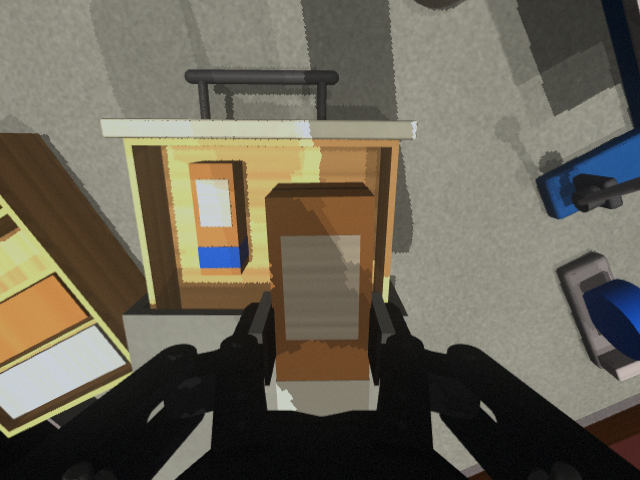

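Mailer0 lies flat in the drawer at (218,215) and mailer3 hangs over the free half. I lower it.

Call:
servo_tool(increments=[-1,0,-1,40,0,0,0,-1,0,-1,90,0,0,0,-1,0,-1,140,0,0,0,-1,0,-1,175,0,0,0,-1,0,-1,188,0,0,0])

```text
time_s: 37.22
eef_pos: [0.5028, -0.3461, 0.0596]
ee_rot: [-0.002, 0.273, 0.962, 0.001]
wrist_force: [-0.2, 0.4, -1.1]
opening: 0.458
grip_force: 63.4
```

Call:
servo_tool(increments=[-1,0,0,1,0,0,0,-1,0,0,2,0,0,0])

```text
time_s: 37.48
eef_pos: [0.5051, -0.3495, 0.0613]
ee_rot: [0.001, 0.274, 0.962, -0.001]
wrist_force: [0.6, 0.4, -1.3]
opening: 0.452
grip_force: 63.4
```

Call:
servo_tool(increments=[-1,0,0,1,0,0,0,-1,0,0,3,0,0,0])

```text
time_s: 37.72
eef_pos: [0.5042, -0.3497, 0.0572]
ee_rot: [0.001, 0.274, 0.962, -0.0]
wrist_force: [-0.2, -0.3, -2.2]
opening: 0.457
grip_force: 63.4
```

Call:
servo_tool(increments=[-1,0,0,2,0,0,0,-1,0,0,3,0,0,0])

```text
time_s: 37.98
eef_pos: [0.5037, -0.3493, 0.0532]
ee_rot: [-0.0, 0.274, 0.962, -0.0]
wrist_force: [-0.1, 0.8, -2.1]
opening: 0.455
grip_force: 63.4
```

Call:
servo_tool(increments=[-1,0,0,1,0,0,0,-1,0,0,2,0,0,0])

```text
time_s: 38.22
eef_pos: [0.504, -0.3494, 0.0527]
ee_rot: [0.0, 0.274, 0.962, -0.0]
wrist_force: [-3.8, 1.4, 11.4]
opening: 0.454
grip_force: 64.9
```

Call:
servo_tool(increments=[0,0,0,-2,0,0,0,0.2,0,0,-2,0,0,0,0.2,0,0,-3,0,0,0,0.2,0,0,-50,0,0,0,0.2,0,0,-110,0,0,0])

```text
time_s: 38.85
eef_pos: [0.5027, -0.3487, 0.161]
ee_rot: [-0.002, 0.274, 0.962, 0.001]
wrist_force: [0.5, -0.2, 0.7]
opening: 0.6
grip_force: 0.0
```

Call:
servo_tool(increments=[0.2,0,0,-60,0,0,0,0.2,0,40,-85,0,0,0,0.3,0,80,-85,0,0,0,0.3,0,80,-85,0,0,0])

```text
time_s: 39.35
eef_pos: [0.5482, -0.2765, 0.2472]
ee_rot: [0.001, 0.271, 0.963, 0.001]
wrist_force: [0.1, 0.2, -0.0]
opening: 0.651
grip_force: 0.0
```

```bash
python3 - <<'E'
from h import *
s=r.get_state();w=r.get_image('wrist');t=r.get_image('top');cv2.imwrite('pics/w12.png',w[...,::-1])
x=np.array([.848,-.53,0]);y=np.array([.53,.848,0]);h=np.array([.3675,-.3273,0]);print(s['eef_pos'])
hs=cv2.cvtColor(w,cv2.COLOR_RGB2HSV)
for nm,lo,hi in(('blue',(100,130,40),(125,255,255)),('white',(0,0,110),(180,45,255)),('brown',(5,110,60),(16,255,255))):
  for k in blobs(w,lo,hi,None,150)[0]:
    R=cv2.minAreaRect(k);P=onz('wrist',cv2.boxPoints(R),.062,s);Q=np.c_[(P-h)@x,(P-h)@y]
    if .0<Q[:,0].mean()<.2 and abs(Q[:,1].mean())<.12: print(nm,Q.min(0).round(3),Q.max(0).round(3))
# handle bar and knob unchanged?
for k in blobs(t,(0,150,90),(6,255,255),(370,190,420,225),8)[0]: print('knob',cv2.minEnclosingCircle(k))
a=cv2.imread('pics/t10.png')[...,::-1].astype(int);d=np.abs(t.astype(int)-a).max(2);print('bystander change',[(n,int((d[b[1]:b[3],b[0]:b[2]]>40).sum())) for n,b in dict(mug=(250,130,296,172),jar=(285,170,310,200),stap=(220,145,260,188),tape=(160,250,200,295),lab=(380,270,415,302),gun=(380,120,405,178)).items()])
E
```

```text
[ 0.54821656 -0.27651763  0.24720288]
blue [ 0.152 -0.071] [ 0.174 -0.025]
white [0.15  0.031] [0.173 0.074]
white [0.087 0.037] [0.132 0.068]
white [ 0.083 -0.064] [ 0.137 -0.033]
white [-0.055 -0.172] [0.138 0.131]
brown [ 0.176 -0.068] [ 0.181 -0.024]
brown [0.174 0.034] [0.18  0.074]
brown [ 0.084 -0.068] [ 0.159 -0.018]
brown [0.065 0.032] [0.154 0.085]
brown [ 0.057 -0.163] [0.221 0.123]
knob ((395.29998779296875, 207.0), 4.206058979034424)
bystander change [('mug', 0), ('jar', 0), ('stap', 0), ('tape', 0), ('lab', 472), ('gun', 0)]
```

```bash
python3 - <<'E'
from h import *
t=r.get_image('top')
a=cv2.imread('pics/top0.png')[...,::-1]
for n,im in(('0',a),('10',cv2.imread('pics/t10.png')[...,::-1]),('now',t)): print(n,im[286,380:416:3].mean(1).round().tolist(),im[280,384:412:9].tolist())
w=cv2.imread('pics/w9.png');
# roll centre in w9 (202,103) using recorded pose at that time
import numpy as np
s={'eef_pos':[.4737,-.0325,.2507],'ee_rot':[0,.026,.99966,0]}
print(onz('wrist',[(202,103)],.06,s),onz('top',[(397,285.5)],.06))
E
```

```text
0 [114.0, 52.0, 171.0, 170.0, 168.0, 119.0, 67.0, 94.0, 170.0, 168.0, 120.0, 128.0] [[56, 53, 45], [162, 170, 171], [162, 172, 174], [133, 137, 128]]
10 [115.0, 57.0, 177.0, 172.0, 169.0, 124.0, 69.0, 95.0, 171.0, 172.0, 124.0, 133.0] [[59, 56, 48], [165, 175, 174], [166, 175, 178], [136, 142, 131]]
now [121.0, 55.0, 180.0, 176.0, 174.0, 130.0, 75.0, 78.0, 136.0, 136.0, 88.0, 89.0] [[63, 60, 53], [172, 180, 180], [144, 140, 122], [91, 95, 88]]
[[ 0.36244491 -0.13297926  0.06      ]] [[ 0.36353518 -0.13457324  0.06      ]]
```

Only the arm's shadow changed at the label roll; it has not moved. I hand the job in.

```bash
python3 -c "
from bench import r
print(r.finish_job())"
```

```text
the job is handed in; nothing more can be done
None
```

I weighed both mailers present (blue-band mailer0 and white-band mailer3) together with the beam free for about two seconds and re-locked it, laid them in the dispatch drawer, left open at its stop, and handed the job in; the judge returned no verdict.

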